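Close the instrument box and turn its status sign

TASK

The instrument box is done for the day. Take its lid from the sloping wire rest and set it gently on the box so that it drops in all round and sits flat and fully home, and let go of it. Only then turn the two-sided desk sign half a turn, fully home against its stop, so that the face with the solid bar looks out in place of the face with the ring; leave the cups and the vial as they stand.

Things in the scene. Friction and masses are not known exactly. Their poses are not given: they have to be found in the camera images.
- instrument_box: Open rectangular steel box fixed to the worktop, 160 x 96 x 46 mm outside, 3 mm walls, small instruments lie on its floor (nothing higher than 16 mm). Origin at the centre of its underside, x along its long side, z up. Stands at the robot's left or right front, with the sign at the other.
- box_mouth (a point): Centre of the box's open mouth, level with the rim (46 mm above the box's underside); axes as the box's. The mouth is 154 x 90 mm clear.
- lid_grip (a point): Centre of the bar of the strap handle on the loose steel lid (0.13 to 0.25 kg). The bar is 76 long (x) x 12 wide (y) x 12 mm high (z), a post at each end. x runs along the lid's long side, z out of its top; the lid's underside lies 26.5 mm below. The lid starts on the rest, sloping 35 degrees: x up the slope away from the robot, z up and towards the robot.
- lid_underside (a point): Middle of the lid's underside, axes as lid_grip. The sheet is 166 x 102 x 2.5 mm. A round bead, 150 x 86 mm over all, stands 6 mm down from the underside: it drops inside the box's mouth with 2 mm to spare each side while the sheet rests on the rim, so that this point comes to box_mouth. The lid is the same either way round.
- lid_rest: Wire rest fixed to the worktop that holds the lid at its slope of 35 degrees; origin on the worktop below the middle of the lid's underside, which is 70 mm above it. x points up the slope (away from the robot). About 160 mm deep, 66 wide. Two front hooks hold the lid's lower end and stand about 6 mm out past its sheet.
- sign_pivot (a point): Centre of the level pivot of the two-sided sign, 80 mm above the worktop; axes of the stand: y along the pivot, -x towards the reader (roughly the robot), z up. The stand is fixed: foot 84 x 118 mm, 10 mm high; two uprights 20 mm wide (x), 3 thick and up to 102 mm high, 100 mm clear between them.
- sign_tile (a joint): Angle of the sign's tile, rad. At 0 the ring face looks at the reader, against a stop, the tile leaning back 20 degrees (upper edge away from the reader). It grows as that upper edge comes over towards the reader and down in front; at 3.1416 it meets the other stop, bar face out at the same lean. It turns no other way. Starts at 0 to 0.4. Stiff pivot (0.03 N m): it stays where it is left.
- tile_edge (a point): Middle of the tile edge that is uppermost at the start; it ends up lowest. The white tile is 90 wide (along the pivot) x 64 high x 8 mm thick and turns about its middle line, so this edge is 32 mm from the pivot.
- specimen_cup_a: Bystander: specimen cup, 62 mm across, 72 mm high, loose; origin at the centre of its underside.
- specimen_cup_b: Bystander: specimen cup, 62 mm across, 72 mm high, loose; origin at the centre of its underside.
- strip_vial: Bystander: round vial, 42 mm across, 104 mm high, loose; origin at the centre of its underside.
- mini_centrifuge: Fixed obstacle between the places: mini centrifuge, footprint 194 x 160 mm, body 92 mm high, its lid standing open to 230 mm above the worktop; origin at the centre of its underside.

How it is judged:
By the outcome, as a careful person would: the job done as asked, in the order asked, and still so for the second after the job is handed in, with the robot touching nothing.
It also fails if it takes over 54 s, if anything falls off the work surface, if the arm or the gripper's body presses on something with over 40 N, if the wrist force passes 120 N, or if a joint passes its speed limit or range.

ROBOT

A 6-joint arm with a two-finger parallel gripper is mounted at the origin on a cart in front of the work surface, level with it; the furniture and walls round the work are solid. World frame = base frame: x ahead of the robot, y to its left, z up, the work surface at z = 0. Lengths are in m, angles in degrees, forces in N, time in s.
With the tool pointing down it reaches from about 0.35 to 0.875 m from the base axis. Payload 4.2 kg.
Tool frame: the origin (TCP) lies between the finger pads; the fingertips stand 8 mm ahead of it and the grasp point (between the pads) lies 11 mm behind it; z points along the fingers, y is the line along which they close (so a half turn about z gives the same grasp; the last joint's range is limited). The gripper opens to 87 mm and grips with 3 to 60 N. Pads are 19 mm wide; open, the fingers measure 117 mm over their backs; the gripper's body (75 mm by 190 mm) begins 51 mm behind the grasp point.
Start: joints at [-49.125, 22.042, 0.453, 0, -68.411, -14.817], TCP at [0.275, -0.561, 0.231] pointing down, gripper open.
Joint ranges: [-179.83, 179.83], [-69.29, 118.12], [-61.27, 80.66], [-181.25, 117.63], [-171.15, -9.14], [-177.46, 177.46]. Speed limits (degrees/s): [159.86, 159.86, 180, 180, 180, 180].

INTERFACE

Orientations are given as a 3x3 rotation matrix whose columns are the frame's x, y, z axes.
In Python, from station import sense, capture, camera_model, finish_job, find_in gives the robot as it stands. The module is installed in compiled form; this text tells all that it offers.
- The arm moves only by the tool arm_command, never from a script. Its argument "motion" is a list of rows, each a list of 7 numbers: the finger opening in mm, from 0 to 87, then the shift along the tool's x, y, z in mm, then the turn, a rotation vector about the tool's x, y, z in rad. In form: [[jaw, dx, dy, dz, rx, ry, rz], ...]. A call has 1 to 8 rows; each row shifts and turns the commanded pose from where the row before left it, along the tool's axes as they then stand; what a row does not reach is not made up. A row lasts 1/10 s, in which the tool goes at most 50 mm and 8.59 degrees, less where a joint would pass 70% of its speed; a pose out of reach is approached as far as the arm can. A call with a gripper value outside its range is refused whole. The fingers move at their own pace and stop on an object; the grip force is fixed at half the most. Time passes only in rows, so rows that do not move let the fingers close. It gives the time, the measured TCP pose, the force, the opening and the grip force at its end, in the units of the state.
- sense(): the state, without advancing time (a new reading comes with each control period).
- capture(name): name is "scene" or "top"; returns the picture (384x512x3 uint8, red, green, blue); there is no depth.
- camera_model(name): a dict with "fx", "fy", "cx", "cy" (pixels), "k1" (the pictures are not rectified: a ray, as slopes to the right and down, at radius r is drawn at 1 + k1 r^2 times it, then the intrinsics apply), "R" (3x3) and "t" (3): a world point X has camera coordinates R X + t. Camera axes: x right, y down, z forward; pixel columns grow to the right and rows downward; lengths in m; the calibration is good to about 2 mm. A picture is of the moment at which its call begins. camera_model takes no time and is no camera call.
- finish_job(): hands the job in; it is judged then, once.
Trained networks look in the newest picture that a camera, given by its name, has taken for a name from the list of things; names that differ only in an ending like _2 or _b are one class to them, and where a whole thing is asked for, a point or a joint stands for the part that bears it (a point fixed in the world has none). Each returns a list of dicts, best first, with "p" (0 to 1); they miss things now and then, are a little off and sometimes report something else, mostly with a low value. They report only what shows in the picture. A call takes as long as a camera call.
- find_in(target, camera): "location" ([row, column] in pixels, amid what is visible of it).
The state is a dict: "time_s": time; "joints": joint angles; "joint_velocities": joint speeds; "effort": joint torques, N m; "tcp_pos": TCP position; "ee_rot": TCP orientation; "wrist_force": force on the tool from outside, world axes, zero at the start; "moment": the same for the moment, N m; "gripper_width": opening from 0.0 (shut) to 1.0 (fully open); "gripper_force": force on a finger pad.
Only numpy, scipy, OpenCV 4.12 (cv2) and the standard library are available. Lean on these libraries where they do the work, as an engineer would, in place of code of your own. Each camera call takes 0.05 s, during which the arm holds its last target. There are 200 camera calls.

## Working session

There is one attempt and no reset: what is moved stays moved. The work goes in short steps, Python scripts to look and compute and a tool call to move; the robot and the scene stay as the last step left them, time stands still between calls to the robot, and variables do not carry over. Pictures are saved under pics/ and viewed, at most 10 in all, crops included, and the job is handed in when it is done.

Besides the shell and the picture viewer there is one more tool, called after ">>>" as name(argument=value, ...), one argument or row to a line, values as JSON. arm_command: Moves the arm, as the interface text tells. Its arguments: {"type":"object","properties":{"motion":{"type":"array"}},"required":["motion"]}

```bash
mkdir -p pics; python3 - <<'E'
from station import *
import cv2,numpy as np
for n in("scene","top"):
    im=capture(n); cv2.imwrite(f"pics/{n}0.png",cv2.cvtColor(im,cv2.COLOR_RGB2BGR))
    m=camera_model(n); print(n,m)
    for t in["instrument_box","lid_grip","lid_rest","sign_pivot","sign_tile","tile_edge","specimen_cup_a","strip_vial","mini_centrifuge"]:
        try: print(t,[(round(d["p"],2),np.round(d["location"],1).tolist()) for d in find_in(t,n)[:3]])
        except Exception as e: print(t,e)
print(sense())
E
```

```text
scene {'fx': 466.76046498645934, 'fy': 466.76046498645934, 'cx': 250.2143443211782, 'cy': 192.74695514261907, 'k1': -0.0536771657091953, 'R': array([[ 0.68394697, -0.72946285,  0.01002431],
       [-0.40074128, -0.3871475 , -0.83037536],
       [ 0.60960887,  0.56391556, -0.55711423]]), 't': array([-0.33649124,  0.29158052,  0.86718892])}
instrument_box [(0.56, [205.4, 198.5])]
lid_grip [(0.56, [157.9, 248.9])]
lid_rest [(0.52, [184.2, 230.2])]
sign_pivot [(0.64, [157.5, 248.3]), (0.56, [276.3, 302.8])]
sign_tile [(0.8, [258.2, 303.5])]
tile_edge []
specimen_cup_a [(0.56, [232.9, 258.6])]
strip_vial [(0.59, [259.7, 305.1])]
mini_centrifuge []
top {'fx': 403.11310960894554, 'fy': 403.11310960894554, 'cx': 254.05897483305523, 'cy': 191.1023144512788, 'k1': 0.03309179027642222, 'R': array([[-4.68058878e-04, -9.99892576e-01, -1.46498239e-02],
       [-9.96638481e-01,  1.66660594e-03, -8.19082485e-02],
       [ 8.19238650e-02,  1.45622404e-02, -9.96532198e-01]]), 't': array([0.0159212 , 0.53863698, 0.90848428])}
instrument_box [(0.68, [232.1, 196.2])]
lid_grip [(0.69, [230.8, 198.2])]
lid
[... 349 characters left out ...]
0979e+01, -1.48147792e+01]), 'joint_velocities': array([ 0.04358891, -0.01567041, -0.00161516, -0.07071077,  0.00668098,
       -0.09331074]), 'effort': array([-2.09932132e-04, -3.90478349e+01,  1.87625670e+01,  4.22439426e+00,
        1.55454932e-02, -3.21445134e-05]), 'tcp_pos': array([ 0.27453407, -0.56143476,  0.230544  ]), 'ee_rot': array([[-8.98351356e-01, -4.39277636e-01, -1.23516768e-05],
       [-4.39277636e-01,  8.98351355e-01,  2.11118947e-05],
       [ 1.82216237e-06,  2.43917146e-05, -1.00000000e+00]]), 'wrist_force': array([ 0.35633913, -0.62456484, -0.27959924]), 'moment': array([-0.01168047,  0.00940448,  0.02286352]), 'gripper_force': 0.0, 'gripper_width': 1.000144793807403}
```

View pics/scene0.png

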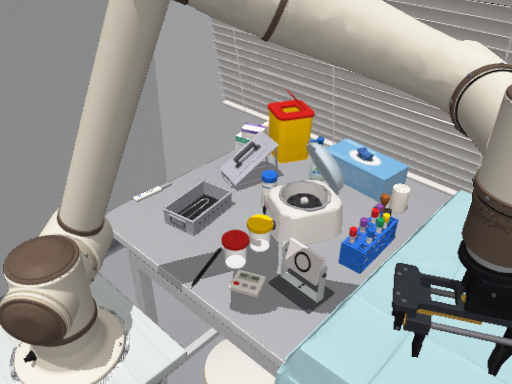

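View pics/top0.png

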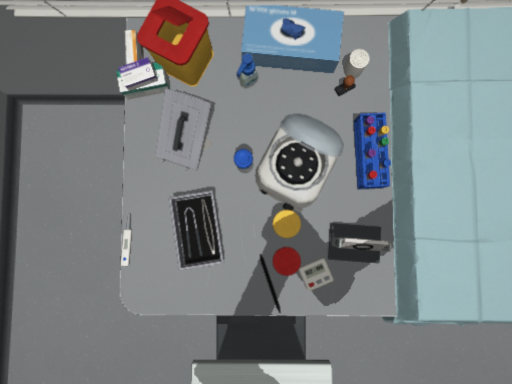

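The scene view shows the box (198,205), the lid on its rest (250,158) and the sign (303,270). The top view shows the box at col 197,row 228, the lid (183,130), and the sign (357,243). Next I'll view enlarged crops for corner picks.

```bash
python3 - <<'E'
import cv2,numpy as np
t=cv2.imread("pics/top0.png");s=cv2.imread("pics/scene0.png")
def crop(im,r0,r1,c0,c1,k):
    o=cv2.resize(im[r0:r1,c0:c1],None,fx=k,fy=k,interpolation=cv2.INTER_CUBIC)
    for c in range((c0+9)//10*10,c1,10):
        cv2.line(o,(int((c-c0+.5)*k),0),(int((c-c0+.5)*k),6 if c%50 else 14),(0,255,0),1)
        if c%20==0: cv2.putText(o,str(c),(int((c-c0+.5)*k)+1,16),0,.35,(0,255,0),1)
    for r in range((r0+9)//10*10,r1,10):
        cv2.line(o,(0,int((r-r0+.5)*k)),(6,int((r-r0+.5)*k)),(0,255,0),1)
        if r%20==0: cv2.putText(o,str(r),(8,int((r-r0+.5)*k)+4),0,.35,(0,255,0),1)
    return o
def side(a,b):
    h=max(a.shape[0],b.shape[0]);f=lambda x:cv2.copyMakeBorder(x,0,h-x.shape[0],0,4,0)
    return np.hstack([f(a),f(b)])
a=side(crop(t,85,275,150,230,3),crop(s,125,240,155,290,4));print(a.shape)
b=side(crop(t,210,275,320,400,5),crop(s,230,315,262,340,5));print(b.shape)
cv2.imwrite("pics/a.png",a);cv2.imwrite("pics/b.png",b)
E
```

```text
(570, 788, 3)
(425, 798, 3)
```

View pics/a.png

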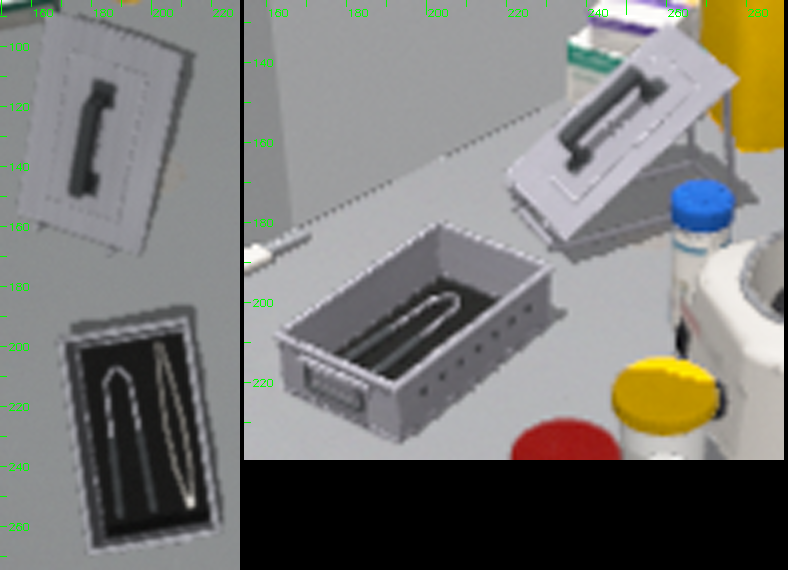

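View pics/b.png

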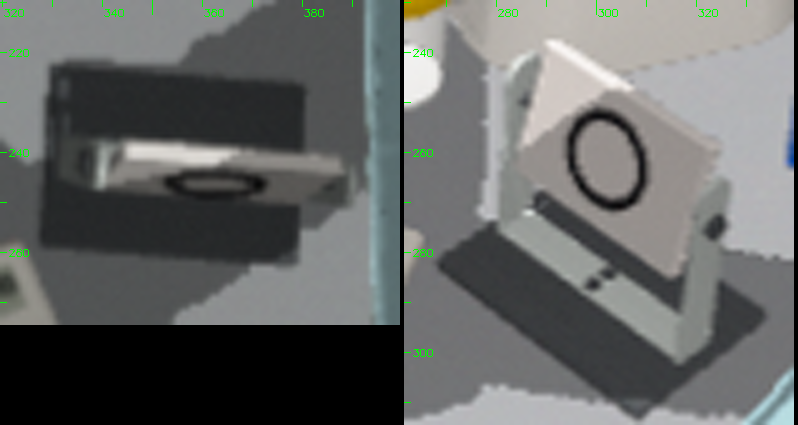

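```bash
cat > h.py <<'E'
import numpy as np,cv2
from station import camera_model
from scipy.optimize import least_squares
from scipy.spatial.transform import Rotation as Ro
CM={n:camera_model(n) for n in("scene","top")}
def proj(n,X):
    m=CM[n];c=np.atleast_2d(X)@m["R"].T+m["t"];s=c[:,:2]/c[:,2:];s=s*(1+m["k1"]*(s**2).sum(1,keepdims=True))
    return s*[m["fx"],m["fy"]]+[m["cx"],m["cy"]]
def fit(f,obs,p0):
    # obs: {cam:[(X_local,(col,row))]}; f(p,Xlocal)->world
    def res(p): return np.concatenate([(proj(n,f(p,np.array([o[0] for o in l])))-np.array([o[1] for o in l])).ravel() for n,l in obs.items()])
    r=least_squares(res,p0,loss="soft_l1",f_scale=1.); return r.x,res(r.x).reshape(-1,2)
def Z(a): return Ro.from_euler("z",a).as_matrix()
E
cat > f.py <<'E'
from h import *
A=lambda x,y:(150+x/3-.5,85+y/3-.5)
B=lambda x,y:(155+(x-244)/4-.5,125+y/4-.5)
C=lambda x,y:(320+x/5-.5,210+y/5-.5)
D=lambda x,y:(262+(x-404)/5-.5,230+y/5-.5)
np.set_printoptions(precision=4,suppress=True)
fl=lambda p,X:X@Z(p[2]).T+[p[0],p[1],p[3]]
c=lambda sx,sy,z=.046:(sx*.08,sy*.048,z)
ob={"top":[(c(1,1),A(62,337)),(c(1,-1),A(187,320)),(c(-1,-1),A(219,527)),(c(-1,1),A(91,550))],
"scene":[(c(-1,1),B(278,337)),(c(1,1),B(439,223)),(c(1,-1),B(552,268)),(c(-1,-1),B(398,389)),(c(-1,-1,0),B(402,442))]}
p,r=fit(fl,ob,[.45,.15,.1,0]);print("box",p,np.degrees(p[2]));print(r)
for k in ob:
    q,r1=fit(lambda p,X:fl(np.r_[p,0],X),{k:ob[k]},p[:3]);print(" ",k,q)
S=Ro.from_euler("y",-35,degrees=True).as_matrix()
l=lambda sx,sy,z=.0025:(sx*.083,sy*.051,z)
fd=lambda p,X:X@(Z(p[2])@S).T+[p[0],p[1],p[3]]
ol={"top":[(l(1,-1),A(195,54)),(l(-1,-1),A(140,253)),(l(-1,1),A(17,217)),((.038,0,.0325),A(104,83)),((-.038,0,.0325),A(84,192))],
"scene":[(l(1,1),B(668,27)),(l(1,-1),B(740,77)),(l(-1,-1),B(574,240)),(l(-1,1),B(510,176))]}
p,r=fit(fd,ol,[.7,.17,-.1,.07]);print("lid",p,np.degrees(p[2]));print(r)
print("grip",fd(p,np.array([[0,0,.0265]])))
for k in ol:
    q,r1=fit(lambda p,X:fd(np.r_[p,.07],X),{k:ol[k]},p[:3]);print(" ",k,q)
f=lambda sx,sy,z=.01:(sx*.042,sy*.059,z)
os={"top":[(f(1,1),C(50,62)),(f(1,-1),C(305,88)),(f(-1,-1),C(298,265)),(f(-1,1),C(40,248))],
"scene":[(f(-1,1),D(438,265)),(f(-1,-1),D(640,418)),(f(1,-1),D(766,315))]}
p,r=fit(fl,os,[.4,-.27,0,0]);print("sign",p,np.degrees(p[2]));print(r)
# tile
def ft(q,X):  # local: along y, h up along tile edge dir
    a=np.radians(20)-q[0]; u=np.array([np.sin(a),0,np.cos(a)]);n=np.array([-np.cos(a),0,np.sin(a)])
    return (X[:,:1]*[0,1,0]+X[:,1:2]*u+X[:,2:]*n+[0,0,.08])@Z(p[2]).T+[p[0],p[1],0]
ot={"scene":[((-.045,.032,.004),D(720,145)),((-.045,-.032,.004),D(680,278)),((.045,.032,-.004),D(548,40))]}
q,r=fit(ft,ot,[.1]);print("tile",q,r)
E
python3 f.py
```

```text
box [ 0.4522  0.1455  0.1588 -0.0023] 9.096877198863986
[[-0.5262  0.2681]
 [-0.1481 -0.8389]
 [-0.0703  0.9434]
 [-0.0991  0.2252]
 [ 0.4387 -0.4325]
 [ 0.297   0.0541]
 [ 0.436  -0.0663]
 [-0.0425 -0.0949]
 [ 0.0609  1.5035]]
  top [0.4527 0.1447 0.1566]
  scene [0.4499 0.1438 0.1654]
lid [ 0.6727  0.1697 -0.3392  0.07  ] -19.436693087067688
[[-1.1575 -0.3138]
 [ 2.0241  0.1008]
 [ 1.7979 -2.3206]
 [-2.2862  6.1729]
 [-1.5334  1.3128]
 [ 2.1641 -1.4978]
 [ 1.8014  0.6568]
 [-0.5342  0.5872]
 [ 0.2307 -0.3076]]
grip [[0.6583 0.1748 0.0917]]
  top [ 0.6745  0.1685 -0.375 ]
  scene [ 0.6717  0.1723 -0.2999]
sign [ 0.4204 -0.216  -0.0725 -0.006 ] -4.154177888860867
[[ 0.0228  0.5437]
 [ 0.1281 -0.9194]
 [-0.0898  0.2605]
 [ 0.0057 -0.2797]
 [-0.6846 -0.1616]
 [-0.2492  0.0516]
 [ 0.8096  0.1721]]
tile [0.1954] [[-2.5541  1.5353]
 [-0.7453  0.4974]
 [ 1.0361 -0.3513]]
```

```bash
sed -i 's|((.038,0,.0325),A(104,83)),((-.038,0,.0325),A(84,192))|((.038,0,.0025),A(105,82)),((-.038,0,.0325),A(82,196)),(l(1,1),A(58,14))|; s|(l(-1,1),B(510,176))\]|(l(-1,1),B(510,176)),((-.038,0,.0325),B(563,135)),((.038,0,.0325),B(636,68))]|' f.py; python3 f.py | sed -n '/lid/,/sign/p'
cat >> f.py <<'E'
E
python3 - <<'E'
import sys;sys.path.insert(0,'.')
from h import *
S=Ro.from_euler("y",-35,degrees=True).as_matrix()
for yaw in(-12,-17,-22):
  X=np.array([(s*.083,t*.051,.0025) for s,t in((1,1),(1,-1),(-1,-1),(-1,1))])@(Z(np.radians(yaw))@S).T+[.673,.17,.07]
  print(yaw,((proj("top",X)-[149.5,84.5])*3).round(),((proj("scene",X)-[154.5,124.5])*4+[244,0]).round())
E
```

```text
lid [ 0.6715  0.1719 -0.3292  0.0698] -18.860091352679483
[[-2.3935 -0.0624]
 [ 1.4595  0.5074]
 [ 1.0872 -1.5003]
 [ 1.1959  2.6199]
 [-1.6228  0.5994]
 [-2.3405 -1.955 ]
 [ 1.0857 -1.5972]
 [ 0.9665  0.4635]
 [-1.1079  0.5926]
 [-0.6261 -0.218 ]
 [-0.327   1.2982]
 [ 1.1237 -0.4193]]
grip [[0.6571 0.1768 0.0915]]
  top [ 0.6721  0.1706 -0.3505]
  scene [ 0.6718  0.173  -0.3018]
sign [ 0.4204 -0.216  -0.0725 -0.006 ] -4.154177888860867
-12 [[ 40.  11.]
 [182.  40.]
 [159. 248.]
 [ 31. 221.]] [[663.  18.]
 [748.  72.]
 [587. 245.]
 [509. 182.]]
-17 [[ 50.   7.]
 [188.  48.]
 [150. 251.]
 [ 25. 213.]] [[672.  20.]
 [748.  77.]
 [577. 243.]
 [510. 177.]]
-22 [[ 60.   4.]
 [194.  57.]
 [141. 254.]
 [ 19. 205.]] [[681.  22.]
 [746.  82.]
 [567. 241.]
 [512. 172.]]
```

```bash
cat > g.py <<'E'
from h import *
from scipy.optimize import minimize
S=Ro.from_euler("y",-35,degrees=True).as_matrix()
I={n:cv2.imread(f"pics/{n}0.png") for n in CM}
G={}
for n in I:
    g=cv2.GaussianBlur(cv2.cvtColor(I[n],cv2.COLOR_BGR2GRAY).astype(np.float32),(0,0),.8)
    G[n]=(cv2.Sobel(g,cv2.CV_32F,1,0),cv2.Sobel(g,cv2.CV_32F,0,1))
def rect(hx,hy,z):
    c=[(hx,hy,z),(hx,-hy,z),(-hx,-hy,z),(-hx,hy,z)];return [(np.array(c[i]),np.array(c[(i+1)%4])) for i in range(4)]
def score(segs,T,p,cams=("top","scene")):
    s=0
    for n in cams:
        for a,b in segs:
            P=proj(n,T(p,a+(b-a)*np.linspace(.06,.94,60)[:,None])).astype(np.float32)
            d=P[-1]-P[0];nn=np.array([-d[1],d[0]])/np.linalg.norm(d)
            gx,gy=[cv2.remap(G[n][k],P[None,:,0],P[None,:,1],cv2.INTER_LINEAR)[0] for k in(0,1)]
            s-=np.minimum(abs(gx*nn[0]+gy*nn[1]),90).mean()
    return s
def opt(segs,T,p0,cams=("top","scene")):
    best=None
    for dx in(-.004,0,.004):
     for dy in(-.004,0,.004):
      for da in(-.08,-.03,0.03,.08):
        q=np.array(p0)+[dx,dy,da]
        r=minimize(lambda v:score(segs,T,v,cams),q,method="Nelder-Mead",options=dict(initial_simplex=np.vstack([q,q+np.diag([.002,.002,.02])])))
        if best is None or r.fun<best.fun: best=r
    return best
TL=lambda p,X:X@(Z(p[2])@S).T+[p[0],p[1],.07]
TB=lambda p,X:X@Z(p[2]).T+[p[0],p[1],0]
L=rect(.083,.051,.0025);B=rect(.08,.048,.046)+rect(.077,.045,.046);F=rect(.042,.059,.01)
if __name__=="__main__":
    out={n:I[n].copy() for n in I}
    R={}
    for nm,seg,T,p0 in(("lid",L,TL,[.672,.171,-.33]),("box",B,TB,[.452,.1455,.159]),("sign",F,TB,[.42,-.216,-.07])):
        for cams in(("top",),("scene",),("top","scene")):
            r=opt(seg,T,p0,cams);print(nm,cams,r.x.round(4),round(r.fun,1))
        R[nm]=(seg,T,r.x)
    o=[]
    for n,(r0,r1,c0,c1,k) in(("top",(85,275,150,230,3)),("scene",(125,240,155,290,4))):
        v=cv2.resize(I[n][r0:r1,c0:c1],None,fx=k,fy=k,interpolation=cv2.INTER_CUBIC)
        for nm,ss in(("lid",L+rect(.038,.006,.0325)),("box",B)):
            for a,b in ss:
                P=((proj(n,R[nm][1](R[nm][2],np.array([a,b])))-[c0-.5,r0-.5])*k).round().astype(int)
                cv2.line(v,tuple(map(int,P[0])),tuple(map(int,P[1])),(0,0,255) if nm=="lid" else (0,255,0),1)
        o.append(cv2.copyMakeBorder(v,0,570-v.shape[0],0,4,0))
    cv2.imwrite("pics/c.png",np.hstack(o))
E
python3 g.py
```

```text
lid ('top',) [ 0.6715  0.1745 -0.3371] -225.4
lid ('scene',) [ 0.669   0.1724 -0.383 ] -324.6
lid ('top', 'scene') [ 0.6713  0.1739 -0.3449] -535.0
box ('top',) [0.4549 0.1446 0.1587] -709.8
box ('scene',) [0.451  0.143  0.1463] -695.4
box ('top', 'scene') [0.4514 0.1439 0.1585] -1362.6
sign ('top',) [ 0.4206 -0.2154 -0.0877] -335.1
sign ('scene',) [ 0.4143 -0.2191 -0.0203] -299.9
sign ('top', 'scene') [ 0.4179 -0.217  -0.077 ] -564.6
```

View pics/c.png

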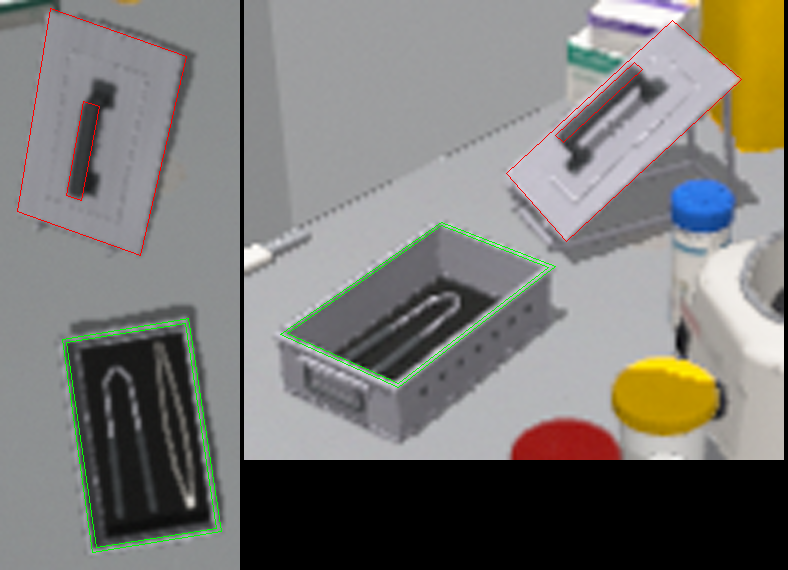

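Overlays fit well (lid at 0.671, 0.174, yaw −19.8°; box at 0.452, 0.144, yaw 9.1°). Next I'll compute the approach.

```bash
cat > plan.py <<'E'
from h import *
from station import sense
np.set_printoptions(precision=4,suppress=True)
S=Ro.from_euler("y",-35,degrees=True).as_matrix()
FLIP=np.diag([1.,-1,-1])   # tool x=+x_obj, z=-z_obj
lidR=Z(-.345)@S; lidP=np.array([.6713,.1739,.07])
grip=lidP+lidR[:,2]*.0265
RG=lidR@FLIP
def to(P,R,say=""):
    s=sense();P0=s["tcp_pos"];R0=s["ee_rot"]
    rv=Ro.from_matrix(R0.T@R).as_rotvec()
    print(say,"t=%.1f"%s["time_s"],"shift in present tool mm",(R0.T@(P-P0)*1e3).round(1),"in final tool",(R.T@(P-P0)*1e3).round(1),"rotvec",rv.round(4),np.degrees(np.linalg.norm(rv)).round(1),"F",s["wrist_force"].round(1),"j",s["joints"].round(0))
E
python3 - <<'E'
from plan import *
print(grip,lidR)
R1=Z(-.345)@FLIP
s=sense();to(np.r_[s["tcp_pos"][:2],.4],R1,"up+yaw")
pre=grip+lidR[:,2]*(.08-.009)
to(pre,RG,"pre")
d=pre-np.r_[s["tcp_pos"][:2],.4];print("translate in R1:",R1.T@d*1e3, "pre",pre)
E
```

```text
[0.657  0.179  0.0917] [[ 0.7709  0.3382 -0.5398]
 [-0.277   0.9411  0.194 ]
 [ 0.5736  0.      0.8192]]
up+yaw t=1.0 shift in present tool mm [   0.     0.  -169.5] in final tool [   0.     0.  -169.5] rotvec [ 0.      0.     -2.3418] 134.2 F [ 0.4 -0.6 -0.3] j [-49.  22.   0.  -0. -68. -15.]
pre t=1.0 shift in present tool mm [-640.5  526.4   80.7] in final tool [  10.1 -826.2  105.5] rotvec [ 0.7102  0.3002 -2.2525] 136.4 F [ 0.4 -0.6 -0.3] j [-49.  22.   0.  -0. -68. -15.]
translate in R1: [  68.7752 -826.1904  250.1327] pre [0.6187 0.1928 0.1499]
```

>>> arm_command(
  motion=[
    [87,0,0,-11,0,0,-0.146],
    [87,0,0,-11,0,0,-0.146],
    [87,0,0,-11,0,0,-0.146],
    [87,0,0,-11,0,0,-0.146],
    [87,0,0,-11,0,0,-0.146],
    [87,0,0,-11,0,0,-0.146],
    [87,0,0,-11,0,0,-0.146],
    [87,0,0,-11,0,0,-0.146],
  ],
)

```text
time_s: 1.8
tcp_pos: [0.2745, -0.5614, 0.319]
ee_rot: [[0.058, -0.998, -0.0], [-0.998, -0.058, 0.0], [-0.0, 0.0, -1.0]]
wrist_force: [0.3, 0.2, 0.7]
gripper_width: 0.999
gripper_force: 0.0
```

>>> arm_command(
  motion=[
    [87,0,0,-11,0,0,-0.146],
    [87,0,0,-11,0,0,-0.146],
    [87,0,0,-11,0,0,-0.146],
    [87,0,0,-11,0,0,-0.146],
    [87,0,0,-11,0,0,-0.146],
    [87,0,0,-11,0,0,-0.146],
    [87,0,0,-11,0,0,-0.146],
    [87,0,0,-11,0,0,-0.146],
  ],
)

```text
time_s: 2.6
tcp_pos: [0.2745, -0.5614, 0.407]
ee_rot: [[0.941, -0.338, -0.0], [-0.338, -0.941, 0.0], [-0.0, -0.0, -1.0]]
wrist_force: [-0.1, -0.4, -0.2]
gripper_width: 1.001
gripper_force: 0.0
```

>>> arm_command(
  motion=[
    [87,3,-40,0,0,0,0],
    [87,3,-40,0,0,0,0],
    [87,3,-40,0,0,0,0],
    [87,3,-40,0,0,0,0],
    [87,3,-40,0,0,0,0],
    [87,3,-40,0,0,0,0],
    [87,3,-40,0,0,0,0],
    [87,3,-40,0,0,0,0],
  ],
)

```text
time_s: 3.4
tcp_pos: [0.4073, -0.2676, 0.4068]
ee_rot: [[0.939, -0.344, 0.001], [-0.344, -0.939, -0.0], [0.001, -0.0, -1.0]]
wrist_force: [-0.0, 0.1, 0.0]
gripper_width: 0.998
gripper_force: 0.0
```

>>> arm_command(
  motion=[
    [87,3,-40,0,0,0,0],
    [87,3,-40,0,0,0,0],
    [87,3,-40,0,0,0,0],
    [87,3,-40,0,0,0,0],
    [87,3,-40,0,0,0,0],
    [87,3,-40,0,0,0,0],
    [87,3,-40,0,0,0,0],
    [87,3,-40,0,0,0,0],
  ],
)

```text
time_s: 4.2
tcp_pos: [0.5399, 0.0247, 0.4069]
ee_rot: [[0.939, -0.343, 0.001], [-0.343, -0.939, 0.0], [0.001, -0.0, -1.0]]
wrist_force: [1.1, -0.8, 0.2]
gripper_width: 1.003
gripper_force: 0.0
```

>>> arm_command(
  motion=[
    [87,3,-40,0,0,0,0],
    [87,3,-40,0,0,0,0],
    [87,3,-40,0,0,0,0],
    [87,3,-40,0,0,0,0],
    [87,3,-26,0,0,0,0],
  ],
)

```text
time_s: 4.7
tcp_pos: [0.6181, 0.1952, 0.4057]
ee_rot: [[0.94, -0.342, -0.001], [-0.342, -0.94, -0.0], [-0.001, 0.0, -1.0]]
wrist_force: [0.2, -0.2, -0.5]
gripper_width: 0.998
gripper_force: 0.0
```

```bash
python3 - <<'E'
from plan import *
pre=grip+lidR[:,2]*(.08-.009)
print(sense()["tcp_pos"]);to(pre,RG,"pre")
E
```

```text
[0.6181 0.1952 0.4057]
pre t=4.7 shift in present tool mm [  1.5   1.9 255.8] in final tool [-145.7    2.   210.3] rotvec [ 0.0017  0.6117 -0.0039] 35.0 F [ 0.2 -0.2 -0.5] j [ 32.  22.  24.  -0. -92.  38.]
```

>>> arm_command(
  motion=[
    [87,0,1,45,0,0,0],
    [87,1,1,45,0,0,0],
    [87,0,0,45,0,0,0],
    [87,0,0,0,0,0.122,-0.001],
    [87,0,0,0,0,0.122,-0.001],
    [87,0,0,0,0,0.122,-0.001],
    [87,0,0,0,0,0.122,-0.001],
    [87,0,0,0,0,0.122,0],
  ],
)

```text
time_s: 5.5
tcp_pos: [0.618, 0.19, 0.2726]
ee_rot: [[0.78, -0.341, 0.525], [-0.281, -0.94, -0.192], [0.559, 0.002, -0.829]]
wrist_force: [1.1, -1.3, 0.6]
gripper_width: 1.0
gripper_force: 0.0
```

>>> arm_command(
  motion=[
    [87,-20,0,28,0,0,0],
    [87,-20,0,28,0,0,0],
    [87,-20,0,28,0,0,0],
    [87,0,0,0,0,0,0],
  ],
)

```text
time_s: 5.9
tcp_pos: [0.6137, 0.1868, 0.1642]
ee_rot: [[0.785, -0.344, 0.515], [-0.281, -0.939, -0.199], [0.552, 0.012, -0.834]]
wrist_force: [-0.0, -1.9, 0.2]
gripper_width: 1.002
gripper_force: 0.0
```

```bash
python3 - <<'E'
from plan import *
pre=grip+lidR[:,2]*(.08-.009)
print(sense()["tcp_pos"]);to(pre,RG,"pre")
E
```

```text
[0.6137 0.1868 0.1642]
pre t=5.9 shift in present tool mm [-5.7 -7.5 13.4] in final tool [-6.1 -7.3 13.3] rotvec [0.013  0.0264 0.0018] 1.7 F [-0.  -1.9  0.2] j [ 34.  18. -41.  71. -29. -27.]
```

>>> arm_command(
  motion=[
    [87,-2,-2,4,0.004,0.009,0],
    [87,-2,-3,5,0.004,0.009,0.001],
    [87,-2,-2,4,0.004,0.009,0.001],
    [87,0,0,0,0,0,0],
  ],
)

```text
time_s: 6.3
tcp_pos: [0.6218, 0.1951, 0.1568]
ee_rot: [[0.765, -0.339, 0.548], [-0.281, -0.941, -0.19], [0.58, -0.009, -0.814]]
wrist_force: [0.4, -0.4, -0.2]
gripper_width: 0.997
gripper_force: 0.0
```

```bash
python3 - <<'E'
from plan import *
pre=grip+lidR[:,2]*(.08-.009)
print(sense()["tcp_pos"]);to(pre,RG,"pre")
E
```

```text
[0.6218 0.1951 0.1568]
pre t=6.3 shift in present tool mm [-5.7  3.3  4.4] in final tool [-5.7  3.2  4.5] rotvec [-0.0065 -0.008  -0.0059] 0.7 F [ 0.4 -0.4 -0.2] j [ 31.  19. -43.  82. -27. -36.]
```

>>> arm_command(
  motion=[
    [87,-3,1,10,-0.003,-0.004,-0.003],
    [87,-3,2,10,-0.003,-0.004,-0.003],
    [87,0,0,10,0,0,0],
    [87,0,0,10,0,0,0],
    [87,0,0,0,0,0,0],
    [87,0,0,0,0,0,0],
  ],
)

```text
time_s: 6.9
tcp_pos: [0.6375, 0.1865, 0.1204]
ee_rot: [[0.771, -0.338, 0.54], [-0.277, -0.941, -0.193], [0.573, -0.001, -0.819]]
wrist_force: [0.1, -1.1, -0.2]
gripper_width: 0.999
gripper_force: 0.0
```

```bash
python3 - <<'E'
from plan import *
to(grip-lidR[:,2]*.009,RG,"grasp")
E
```

```text
grasp t=6.9 shift in present tool mm [ 0.6  0.4 44.4] in final tool [ 0.6  0.4 44.4] rotvec [-0.0006  0.0002 -0.0001] 0.0 F [ 0.1 -1.1 -0.2] j [ 26.  22. -43.  93. -24. -44.]
```

>>> arm_command(
  motion=[
    [87,0,0,10,0,0,0],
    [87,0,0,10,0,0,0],
    [87,1,0,10,0,0,0],
    [87,0,0,4,0,0,0],
    [87,0,0,0,0,0,0],
  ],
)

```text
time_s: 7.4
tcp_pos: [0.6562, 0.1795, 0.0921]
ee_rot: [[0.772, -0.338, 0.539], [-0.277, -0.941, -0.194], [0.573, 0.0, -0.82]]
wrist_force: [-1.0, -0.3, -0.1]
gripper_width: 0.997
gripper_force: 0.0
```

```bash
python3 - <<'E'
from plan import *
to(grip-lidR[:,2]*.009,RG,"grasp")
from station import capture
out=[]
for n,(r0,r1,c0,c1,k) in(("top",(85,185,150,230,4)),("scene",(110,210,195,295,4))):
    im=cv2.cvtColor(capture(n),cv2.COLOR_RGB2BGR);out.append(cv2.resize(im[r0:r1,c0:c1],None,fx=k,fy=k,interpolation=cv2.INTER_CUBIC))
cv2.imwrite("pics/d.png",np.hstack(out))
E
```

```text
grasp t=7.4 shift in present tool mm [0.6 0.2 9.9] in final tool [0.5 0.2 9.9] rotvec [-0.0001  0.0012  0.0007] 0.1 F [-1.  -0.3 -0.1] j [ 22.  26. -42. 103. -23. -50.]
```

View pics/d.png

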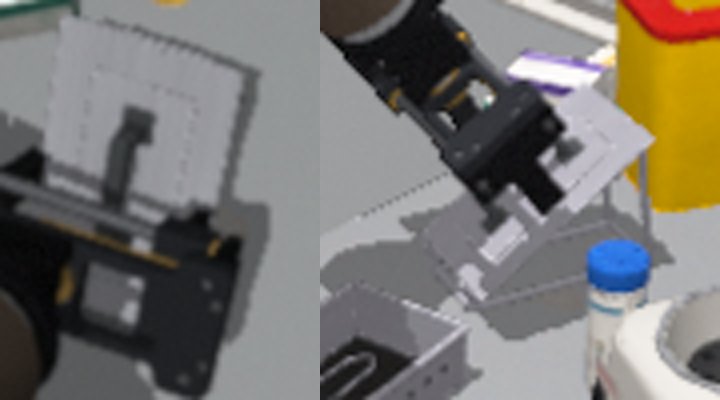

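The fingers straddle the handle bar (scene crop, about 540,190) with the vial clear. Advance the last 10 mm and close.

>>> arm_command(
  motion=[
    [87,1,0,5,0,0,0],
    [87,0,0,5,0,0,0],
    [87,0,0,0,0,0,0],
    [0,0,0,0,0,0,0],
    [0,0,0,0,0,0,0],
    [0,0,0,0,0,0,0],
    [0,0,0,0,0,0,0],
    [0,0,0,0,0,0,0],
  ],
)

```text
time_s: 8.3
tcp_pos: [0.6619, 0.1774, 0.0841]
ee_rot: [[0.772, -0.337, 0.539], [-0.276, -0.941, -0.193], [0.572, 0.0, -0.82]]
wrist_force: [0.5, 0.7, -0.7]
gripper_width: 0.632
gripper_force: 0.0
```

>>> arm_command(
  motion=[
    [0,0,0,0,0,0,0],
    [0,0,0,0,0,0,0],
    [0,0,0,0,0,0,0],
    [0,0,0,0,0,0,0],
  ],
)

```text
time_s: 8.7
tcp_pos: [0.662, 0.1774, 0.084]
ee_rot: [[0.772, -0.337, 0.538], [-0.277, -0.941, -0.193], [0.572, 0.0, -0.82]]
wrist_force: [-0.2, -0.7, 1.1]
gripper_width: 0.265
gripper_force: 0.0
```

>>> arm_command(
  motion=[
    [0,0,0,0,0,0,0],
    [0,0,0,0,0,0,0],
    [0,0,0,0,0,0,0],
    [0,0,0,0,0,0,0],
    [0,0,0,0,0,0,0],
  ],
)

```text
time_s: 9.2
tcp_pos: [0.6621, 0.1775, 0.0842]
ee_rot: [[0.772, -0.337, 0.539], [-0.276, -0.941, -0.193], [0.572, 0.0, -0.82]]
wrist_force: [1.7, 1.1, 0.3]
gripper_width: 0.136
gripper_force: 30.0
```

>>> arm_command(
  motion=[
    [0,0,0,-4,0,0,0],
    [0,0,0,-8,0,0,0],
    [0,0,0,-10,0,0,0],
    [0,0,0,-10,0,0,0],
    [0,0,0,-10,0,0,0],
    [0,0,0,-10,0,0,0],
    [0,0,0,0,0,0,0],
  ],
)

```text
time_s: 9.9
tcp_pos: [0.6329, 0.188, 0.127]
ee_rot: [[0.773, -0.336, 0.538], [-0.276, -0.942, -0.192], [0.572, -0.0, -0.821]]
wrist_force: [0.6, -0.3, -1.0]
gripper_width: 0.137
gripper_force: 30.0
```

```bash
python3 - <<'E'
from plan import *
s=sense();print(s["tcp_pos"],s["gripper_width"],s["wrist_force"],s["moment"])
box=np.array([.4522,.1442]);RB=Z(.1585)@FLIP
# lid grip relative to tcp in tool: from grasp estimate
tool=np.array([.6620,.1775,.0841]);print("grip in tool mm",RG.T@(grip-tool)*1e3)
to(np.r_[box,.22],RB,"hover")
E
```

```text
[0.6329 0.188  0.127 ] 0.1367700647402225 [ 0.6268 -0.2643 -1.0473] [0.4883 1.5235 0.079 ]
grip in tool mm [ 0.0791  0.2426 -9.2317]
hover t=9.9 shift in present tool mm [ -74.4  102.1 -165.2] in final tool [-185.4   14.7  -93. ] rotvec [ 0.1524 -0.5956 -0.486 ] 44.9 F [ 0.6 -0.3 -1. ] j [ 27.  22. -43.  91. -25. -42.]
```

>>> arm_command(
  motion=[
    [0,-6,8,-14,0,0,0],
    [0,-11,15,-24,0,0,0],
    [0,-12,16,-26,0,0,0],
    [0,-12,16,-26,0,0,0],
    [0,-12,16,-26,0,0,0],
    [0,-12,16,-26,0,0,0],
    [0,-9,15,-23,0,0,0],
    [0,0,0,0,0,0,0],
  ],
)

```text
time_s: 10.7
tcp_pos: [0.4516, 0.1431, 0.2206]
ee_rot: [[0.772, -0.337, 0.54], [-0.277, -0.942, -0.191], [0.572, -0.002, -0.82]]
wrist_force: [1.5, 0.6, -2.4]
gripper_width: 0.134
gripper_force: 30.0
```

>>> arm_command(
  motion=[
    [0,0,0,0,0.019,-0.074,-0.061],
    [0,0,0,0,0.019,-0.074,-0.061],
    [0,0,0,0,0.019,-0.074,-0.061],
    [0,0,0,0,0.019,-0.074,-0.061],
    [0,0,0,0,0.019,-0.074,-0.061],
    [0,0,0,0,0.019,-0.074,-0.061],
    [0,0,0,0,0.019,-0.074,-0.061],
    [0,0,0,0,0.019,-0.074,-0.061],
  ],
)

```text
time_s: 11.5
tcp_pos: [0.4542, 0.143, 0.2193]
ee_rot: [[0.988, 0.155, 0.006], [0.155, -0.988, -0.003], [0.005, 0.004, -1.0]]
wrist_force: [1.1, -0.5, -1.4]
gripper_width: 0.132
gripper_force: 30.0
```

>>> arm_command(
  motion=[
    [0,0,0,0,0,0,0],
    [0,0,0,0,0,0,0],
  ],
)

```text
time_s: 11.7
tcp_pos: [0.454, 0.1426, 0.2188]
ee_rot: [[0.989, 0.151, 0.009], [0.151, -0.989, -0.005], [0.008, 0.007, -1.0]]
wrist_force: [-0.2, -0.2, -1.7]
gripper_width: 0.134
gripper_force: 30.0
```

```bash
python3 - <<'E'
from plan import *
s=sense();print(s["tcp_pos"],s["gripper_width"],s["wrist_force"],s["moment"])
box=np.array([.4522,.1442]);RB=Z(.1585)@FLIP
to(np.r_[box,.12],RB,"hover")
E
```

```text
[0.454  0.1426 0.2188] 0.13355096650129952 [-0.2463 -0.1786 -1.7019] [-0.146   0.1613 -0.0147]
hover t=11.7 shift in present tool mm [-2.3 -2.5 98.7] in final tool [-1.6 -1.8 98.8] rotvec [ 0.0066 -0.0078 -0.0073] 0.7 F [-0.2 -0.2 -1.7] j [ 37.   8. -21.   1. -61.  61.]
```

>>> arm_command(
  motion=[
    [0,-1,-1,14,0.0033,-0.0039,-0.0037],
    [0,-1,-1,14,0.0033,-0.0039,-0.0036],
    [0,0,0,16,0,0,0],
    [0,0,0,16,0,0,0],
    [0,0,0,16,0,0,0],
    [0,0,0,16,0,0,0],
    [0,0,0,6,0,0,0],
    [0,0,0,0,0,0,0],
  ],
)

```text
time_s: 12.5
tcp_pos: [0.4507, 0.1446, 0.1211]
ee_rot: [[0.987, 0.161, -0.001], [0.161, -0.987, 0.0], [-0.001, -0.0, -1.0]]
wrist_force: [0.3, 0.5, -1.9]
gripper_width: 0.135
gripper_force: 30.0
```

```bash
cat > k.py <<'E'
import sys
from plan import *
from station import capture
import g
tag=sys.argv[1]
s=sense();tcp=s["tcp_pos"];R0=s["ee_rot"];print(tcp,R0.round(4).tolist(),s["moment"])
for n in CM:
    im=cv2.cvtColor(capture(n),cv2.COLOR_RGB2BGR);g.I[n]=im;cv2.imwrite(f"pics/{n}{tag}.png",im)
    b=cv2.GaussianBlur(cv2.cvtColor(im,cv2.COLOR_BGR2GRAY).astype(np.float32),(0,0),.8)
    g.G[n]=(cv2.Sobel(b,cv2.CV_32F,1,0),cv2.Sobel(b,cv2.CV_32F,0,1))
u=tcp+R0[:,2]*.0173; Rl=R0@g.np.diag([1.,-1,-1])
yaw=np.arctan2(Rl[1,0],Rl[0,0])
T=lambda p,X:X@(Z(p[2]-yaw)@Rl).T+[p[0],p[1],u[2]]
print("expected from tool",u[:2],yaw,u[2])
for c in(("top",),("scene",),("top","scene")):
    r=g.opt(g.L,T,[u[0],u[1],yaw],c);print(c,r.x.round(4),round(r.fun,1))
o=[]
for n,(r0,r1,c0,c1,k) in(("top",(165,290,150,245,4)),("scene",(130,250,150,255,4))):
    v=cv2.resize(g.I[n][r0:r1,c0:c1],None,fx=k,fy=k,interpolation=cv2.INTER_CUBIC)
    for segs,TT,pp,col in((g.L,T,r.x,(0,0,255)),(g.B[:4],g.TB,[.4522,.1442,.1585],(0,255,0))):
        for a,b in segs:
            P=((proj(n,TT(pp,np.array([a,b])))-[c0-.5,r0-.5])*k).round().astype(int)
            cv2.line(v,tuple(map(int,P[0])),tuple(map(int,P[1])),col,1)
    o.append(cv2.copyMakeBorder(v,0,500-v.shape[0],0,0,0))
cv2.imwrite(f"pics/k{tag}.png",np.hstack(o)[:, :800])
E
python3 k.py 1
```

```text
[0.4507 0.1446 0.1211] [[0.987, 0.161, -0.001], [0.161, -0.987, 0.0001], [-0.001, -0.0002, -1.0]] [-0.1082  0.1184 -0.0111]
expected from tool [0.4506 0.1446] 0.16169200508431164 0.1037501222045111
('top',) [0.4503 0.1429 0.1546] -216.7
('scene',) [0.4498 0.146  0.1603] -253.1
('top', 'scene') [0.45   0.145  0.1671] -463.5
```

View pics/k1.png

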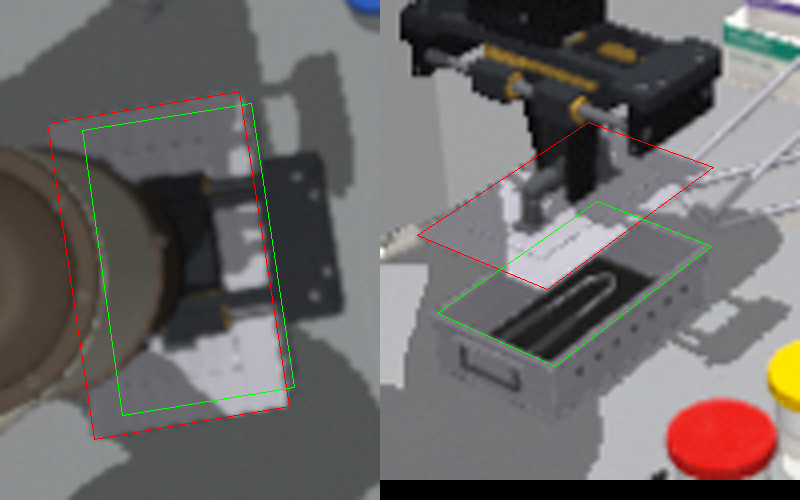

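```bash
cat > r.py <<'E'
import g
from h import *
I={n:cv2.GaussianBlur(cv2.cvtColor(cv2.imread(f"pics/{n}0.png"),cv2.COLOR_BGR2GRAY).astype(np.float32),(0,0),.7) for n in CM}
def samp(n,p,d):
    v=[]
    for a,b in g.rect(.0785+d,.0465+d,.046):
        P=proj(n,g.TB(p,a+(b-a)*np.linspace(.05,.95,80)[:,None])).astype(np.float32)
        v.append(cv2.remap(I[n],P[None,:,0],P[None,:,1],cv2.INTER_LINEAR)[0])
    return np.array(v)
def sc(p,cams):
    return -sum((samp(n,p,0)-.5*samp(n,p,.0035)-.5*samp(n,p,-.0035)).mean() for n in cams)
for cams in(("top",),("scene",),("top","scene")):
    best=None
    for dx in(-.003,0,.003):
     for dy in(-.003,0,.003):
        q=np.array([.4522+dx,.1442+dy,.1585])
        r=g.minimize(lambda v:sc(v,cams),q,method="Nelder-Mead",options=dict(initial_simplex=np.vstack([q,q+np.diag([.002,.002,.02])])))
        if best is None or r.fun<best.fun:best=r
    print(cams,best.x.round(4),best.fun.round(2))
    for i,(k) in enumerate(("far","right","near","left")):
        print("  ",k,[ [float(round(samp(n,best.x,d)[i].mean(),0)) for d in(-.004,-.002,0,.002,.004)] for n in cams])
E
python3 r.py
```

```text
('top',) [0.4504 0.1456 0.1601] -24.32
   far [[95.0, 110.0, 128.0, 128.0, 112.0]]
   right [[51.0, 90.0, 122.0, 124.0, 104.0]]
   near [[79.0, 106.0, 136.0, 148.0, 146.0]]
   left [[69.0, 97.0, 127.0, 141.0, 141.0]]
('scene',) [0.4492 0.1451 0.1614] -15.03
   far [[143.0, 153.0, 165.0, 174.0, 178.0]]
   right [[107.0, 136.0, 156.0, 157.0, 142.0]]
   near [[113.0, 141.0, 161.0, 164.0, 153.0]]
   left [[122.0, 140.0, 160.0, 174.0, 179.0]]
('top', 'scene') [0.4501 0.1456 0.1599] -38.66
   far [[93.0, 106.0, 125.0, 130.0, 115.0], [147.0, 158.0, 170.0, 176.0, 178.0]]
   right [[51.0, 91.0, 122.0, 123.0, 104.0], [103.0, 131.0, 153.0, 158.0, 145.0]]
   near [[83.0, 111.0, 139.0, 149.0, 145.0], [102.0, 129.0, 154.0, 165.0, 159.0]]
   left [[69.0, 97.0, 127.0, 141.0, 141.0], [125.0, 144.0, 163.0, 175.0, 179.0]]
```

The lid outline agrees with the tool prediction within about 1 mm, and the refined box centre (0.4507, 0.1452) is under it. Lowering now.

>>> arm_command(
  motion=[
    [0,0,-1,10,0,0,-0.001],
    [0,0,0,12,0,0,0],
    [0,0,0,12,0,0,0],
    [0,0,0,8,0,0,0],
    [0,0,0,4,0,0,0],
    [0,0,0,0,0,0,0],
  ],
)

```text
time_s: 13.2
tcp_pos: [0.4514, 0.1462, 0.0754]
ee_rot: [[0.987, 0.162, -0.0], [0.162, -0.987, 0.001], [0.0, -0.001, -1.0]]
wrist_force: [0.9, -0.4, -2.3]
gripper_width: 0.135
gripper_force: 30.0
```

>>> arm_command(
  motion=[
    [0,0,0,2,0,0,0],
    [0,0,0,2,0,0,0],
    [0,0,0,2,0,0,0],
    [0,0,0,1,0,0,0],
    [0,0,0,0,0,0,0],
  ],
)

```text
time_s: 13.7
tcp_pos: [0.4515, 0.1463, 0.0687]
ee_rot: [[0.987, 0.162, 0.0], [0.162, -0.987, 0.002], [0.001, -0.002, -1.0]]
wrist_force: [-1.4, 0.6, -2.5]
gripper_width: 0.135
gripper_force: 30.0
```

>>> arm_command(
  motion=[
    [0,-1,1,0,0,0,-0.002],
    [0,0,0,1,0,0,0],
    [0,0,0,1,0,0,0],
    [0,0,0,0,0,0,0],
  ],
)

```text
time_s: 14.1
tcp_pos: [0.4507, 0.1451, 0.0667]
ee_rot: [[0.986, 0.164, 0.0], [0.164, -0.986, 0.002], [0.001, -0.002, -1.0]]
wrist_force: [0.2, 0.5, -2.1]
gripper_width: 0.137
gripper_force: 30.0
```

>>> arm_command(
  motion=[
    [0,0,0,1,0,0,0],
    [0,0,0,1,0,0,0],
    [0,0,0,0,0,0,0],
  ],
)

```text
time_s: 14.4
tcp_pos: [0.4506, 0.1451, 0.0646]
ee_rot: [[0.986, 0.164, 0.0], [0.164, -0.986, 0.002], [0.0, -0.002, -1.0]]
wrist_force: [0.3, 0.6, -1.5]
gripper_width: 0.132
gripper_force: 30.0
```

>>> arm_command(
  motion=[
    [0,0,0,1,0,0,0],
    [0,0,0,0,0,0,0],
  ],
)

```text
time_s: 14.6
tcp_pos: [0.4509, 0.1453, 0.0638]
ee_rot: [[0.986, 0.164, 0.001], [0.164, -0.986, 0.002], [0.001, -0.002, -1.0]]
wrist_force: [-0.2, -0.1, -1.3]
gripper_width: 0.135
gripper_force: 30.0
```

>>> arm_command(
  motion=[
    [0,0,0,1,0,0,0],
    [0,0,0,0,0,0,0],
  ],
)

```text
time_s: 14.8
tcp_pos: [0.4509, 0.1454, 0.0634]
ee_rot: [[0.986, 0.164, 0.001], [0.164, -0.986, 0.002], [0.001, -0.002, -1.0]]
wrist_force: [-1.7, 0.2, 4.6]
gripper_width: 0.133
gripper_force: 30.0
```

Contact comes at the expected home height (0.0634 against 0.0633). Release.

>>> arm_command(
  motion=[
    [60,0,0,0,0,0,0],
    [60,0,0,0,0,0,0],
    [60,0,0,0,0,0,0],
    [60,0,0,0,0,0,0],
    [60,0,0,0,0,0,0],
    [60,0,0,0,0,0,0],
  ],
)

```text
time_s: 15.4
tcp_pos: [0.4507, 0.1452, 0.0627]
ee_rot: [[0.986, 0.164, 0.0], [0.164, -0.986, 0.002], [0.001, -0.002, -1.0]]
wrist_force: [0.4, -0.0, -0.8]
gripper_width: 0.594
gripper_force: 0.0
```

>>> arm_command(
  motion=[
    [60,0,0,-10,0,0,0],
    [60,0,0,-20,0,0,0],
    [60,0,0,-30,0,0,0],
    [60,0,0,-40,0,0,0],
    [60,0,0,-40,0,0,0],
    [60,0,0,-40,0,0,0],
    [60,0,0,-40,0,0,0],
    [60,0,0,-30,0,0,0],
  ],
)

```text
time_s: 16.2
tcp_pos: [0.4508, 0.1446, 0.3166]
ee_rot: [[0.986, 0.164, 0.004], [0.164, -0.986, 0.004], [0.005, -0.003, -1.0]]
wrist_force: [-0.2, -0.4, -0.1]
gripper_width: 0.688
gripper_force: 0.0
```

```bash
cat > see.py <<'E'
from plan import *
s=sense();print(s["time_s"],s["tcp_pos"],s["joints"].round(0),s["gripper_width"])
E
python3 see.py
```

```text
16.2 [0.4508 0.1446 0.3166] [ 37.   4. -11.  -0. -75.  62.] 0.6878382067428259
```

```bash
cat > sg.py <<'E'
from plan import *
SP=np.array([.4195,-.2162,0]);SR=Z(-.076);RS=SR@FLIP
def at(x,tip): return SP+SR@np.array([x,0,tip+.008])
def loc():
    s=sense();l=SR.T@(s["tcp_pos"]-SP);print("t=%.1f"%s["time_s"],"local x,y mm",(l[:2]*1e3).round(1),"tip z",((l[2]-.008)*1e3).round(1),"F local",(SR.T@s["wrist_force"]).round(1),"w",s["gripper_width"])
E
python3 -c "
from sg import *
to(at(.04,.309),RS)"
```

```text
t=16.2 shift in present tool mm [-51.2 360.3  -1.8] in final tool [ 36.2 362.1  -0.4] rotvec [-0.004  -0.0046  0.2409] 13.8 F [-0.2 -0.4 -0.1] j [ 37.   4. -11.  -0. -75.  62.]
```

>>> arm_command(
  motion=[
    [0,0,0,0,-0.002,-0.002,0.12],
    [0,0,0,0,-0.002,-0.002,0.121],
    [0,4,36,0,0,0,0],
    [0,4,36,0,0,0,0],
    [0,4,36,0,0,0,0],
    [0,4,36,0,0,0,0],
    [0,4,36,0,0,0,0],
    [0,4,36,0,0,0,0],
  ],
)

```text
time_s: 17.0
tcp_pos: [0.4576, -0.074, 0.3142]
ee_rot: [[0.997, -0.076, -0.002], [-0.076, -0.997, -0.002], [-0.002, 0.002, -1.0]]
wrist_force: [0.5, 0.4, 0.6]
gripper_width: 0.057
gripper_force: 0.0
```

>>> arm_command(
  motion=[
    [0,4,36,0,0,0,0],
    [0,3,36,0,0,0,0],
    [0,3,36,0,0,0,0],
    [0,2,37,0,0,0,0],
    [0,0,0,0,0,0,0],
  ],
)

```text
time_s: 17.5
tcp_pos: [0.4583, -0.2211, 0.3139]
ee_rot: [[0.997, -0.081, -0.004], [-0.081, -0.997, -0.003], [-0.003, 0.003, -1.0]]
wrist_force: [0.6, 0.6, -0.6]
gripper_width: 0.005
gripper_force: 0.0
```

```bash
python3 - <<'E'
from sg import *
from station import capture
loc();to(at(.04,.16),RS)
o=[]
for n,(r0,r1,c0,c1,k) in(("top",(180,270,150,230,4)),("scene",(150,240,155,255,4))):
    im=cv2.cvtColor(capture(n),cv2.COLOR_RGB2BGR);cv2.imwrite(f"pics/{n}2.png",im);o.append(cv2.resize(im[r0:r1,c0:c1],None,fx=k,fy=k,interpolation=cv2.INTER_CUBIC))
cv2.imwrite("pics/e.png",np.hstack(o))
E
```

```text
t=17.5 local x,y mm [39.1 -2. ] tip z 305.9 F local [ 0.5  0.6 -0.6] w 0.004517316444933375
 t=17.5 shift in present tool mm [  1.4  -2.4 145.8] in final tool [  0.9  -2.  145.9] rotvec [ 0.0031  0.0034 -0.0052] 0.4 F [ 0.6  0.6 -0.6] j [ -7.   8.  -7.   0. -75.  93.]
```

View pics/e.png

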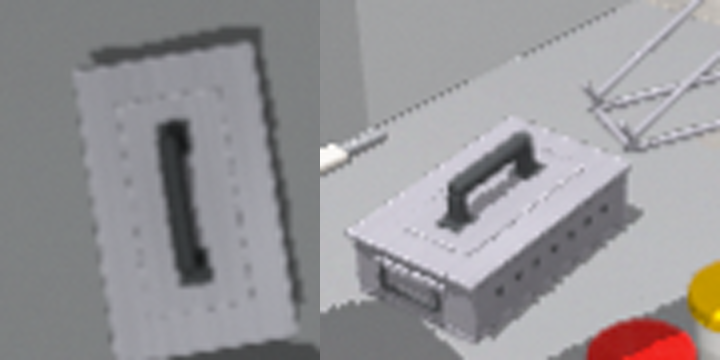

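The lid sits flat and home all round. Next the sign: I'll lower behind the tile.

>>> arm_command(
  motion=[
    [0,1,-2,35,0.003,0.003,-0.005],
    [0,0,0,40,0,0,0],
    [0,0,0,40,0,0,0],
    [0,0,0,30,0,0,0],
    [0,0,0,25,0,0,0],
    [0,0,0,25,0,0,0],
    [0,0,0,18,0,0,0],
    [0,0,0,0,0,0,0],
  ],
)

```text
time_s: 18.4
tcp_pos: [0.4584, -0.2146, 0.0987]
ee_rot: [[0.998, -0.07, -0.005], [-0.07, -0.998, 0.002], [-0.005, -0.001, -1.0]]
wrist_force: [-0.3, -0.0, 0.2]
gripper_width: 0.007
gripper_force: 0.0
```

```bash
python3 -c "
from sg import *
loc();to(at(.04,.092),RS)"
```

```text
t=18.4 local x,y mm [38.6  4.6] tip z 90.7 F local [-0.3 -0.   0.2] w 0.007207280447011907
 t=18.4 shift in present tool mm [ 1.3  4.6 -1.3] in final tool [ 1.4  4.6 -1.3] rotvec [-0.0014  0.0055  0.006 ] 0.5 F [-0.3 -0.   0.2] j [ -7.  19. -26.  -0. -45.  93.]
```

>>> arm_command(
  motion=[
    [0,-6,2,-1,0,0.003,0.003],
    [0,-6,2,0,0,0.003,0.003],
    [0,-6,0,0,0,0,0],
    [0,-6,0,0,0,0,0],
    [0,-6,0,0,0,0,0],
    [0,-6,0,0,0,0,0],
    [0,0,0,0,0,0,0],
  ],
)

```text
time_s: 19.1
tcp_pos: [0.4229, -0.2173, 0.1015]
ee_rot: [[0.997, -0.078, 0.006], [-0.078, -0.997, 0.0], [0.006, -0.001, -1.0]]
wrist_force: [0.9, -0.8, 1.8]
gripper_width: 0.007
gripper_force: 0.8
```

```bash
python3 -c "
from sg import *
loc()"
```

```text
t=19.1 local x,y mm [ 3.5 -0.8] tip z 93.5 F local [ 1.  -0.8  1.8] w 0.007081223151363733
```

>>> arm_command(
  motion=[
    [0,-5,0,0,0,0,0],
    [0,-5,0,0,0,0,0],
    [0,-5,0,0,0,0,0],
    [0,-5,0,0,0,0,0],
    [0,-5,0,0,0,0,0],
    [0,0,0,0,0,0,0],
  ],
)

```text
time_s: 19.7
tcp_pos: [0.3972, -0.2152, 0.1009]
ee_rot: [[0.997, -0.078, 0.004], [-0.078, -0.997, 0.001], [0.004, -0.001, -1.0]]
wrist_force: [-0.7, 0.7, -0.3]
gripper_width: 0.002
gripper_force: 0.2
```

```bash
python3 -c "
from sg import *
loc()"
```

```text
t=19.7 local x,y mm [-22.3  -0.7] tip z 92.9 F local [-0.7  0.7 -0.3] w 0.0024253737522019303
```

>>> arm_command(
  motion=[
    [0,0,0,4,0,0,0],
    [0,0,0,5,0,0,0],
    [0,0,0,5,0,0,0],
    [0,0,0,5,0,0,0],
    [0,0,0,0,0,0,0],
  ],
)

```text
time_s: 20.2
tcp_pos: [0.399, -0.2154, 0.0815]
ee_rot: [[0.997, -0.077, 0.005], [-0.077, -0.997, 0.0], [0.005, -0.001, -1.0]]
wrist_force: [-0.0, -0.7, 0.6]
gripper_width: 0.003
gripper_force: 0.2
```

>>> arm_command(
  motion=[
    [0,0,0,5,0,0,0],
    [0,0,0,4,0,0,0],
    [0,0,0,3,0,0,0],
    [0,0,0,0,0,0,0],
  ],
)

```text
time_s: 20.6
tcp_pos: [0.3987, -0.2153, 0.0696]
ee_rot: [[0.997, -0.078, 0.005], [-0.078, -0.997, 0.001], [0.005, -0.001, -1.0]]
wrist_force: [-0.8, 0.5, -0.7]
gripper_width: 0.0
gripper_force: 0.2
```

```bash
python3 - <<'E'
from sg import *
from station import capture
loc()
o=[]
for n,(r0,r1,c0,c1,k) in(("top",(200,280,320,400,4)),("scene",(210,315,250,345,4))):
    im=cv2.cvtColor(capture(n),cv2.COLOR_RGB2BGR);v=cv2.resize(im[r0:r1,c0:c1],None,fx=k,fy=k,interpolation=cv2.INTER_CUBIC);o.append(cv2.copyMakeBorder(v,0,420-v.shape[0],0,0,0))
cv2.imwrite("pics/f.png",np.hstack(o))
E
```

```text
t=20.6 local x,y mm [-20.8  -0.7] tip z 61.6 F local [-0.9  0.4 -0.7] w 0.0004918697152327203
```

View pics/f.png

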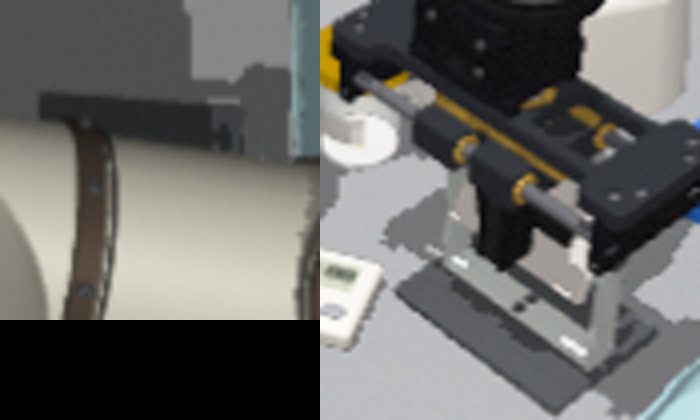

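The tile has turned over and stands nearly upright behind the finger (scene crop, about 540,250). Press it home by force.

>>> arm_command(
  motion=[
    [0,-2,0,2,0,0,0],
    [0,-2,0,2,0,0,0],
    [0,1,0,2,0,0,0],
    [0,1,0,0,0,0,0],
    [0,1,0,0,0,0,0],
    [0,0,0,0,0,0,0],
  ],
)

```text
time_s: 21.3
tcp_pos: [0.3975, -0.2152, 0.064]
ee_rot: [[0.997, -0.077, 0.004], [-0.077, -0.997, 0.0], [0.004, -0.001, -1.0]]
wrist_force: [-0.9, 0.3, -1.2]
gripper_width: 0.002
gripper_force: 0.6
```

```bash
python3 -c "
from sg import *
loc()"
```

```text
t=21.3 local x,y mm [-22.   -0.7] tip z 56.0 F local [-0.9  0.2 -1.2] w 0.0015952205877240496
```

>>> arm_command(
  motion=[
    [0,1,0,0,0,0,0],
    [0,1,0,0,0,0,0],
    [0,0,0,0,0,0,0],
  ],
)

```text
time_s: 21.6
tcp_pos: [0.3984, -0.2153, 0.0638]
ee_rot: [[0.997, -0.078, 0.002], [-0.078, -0.997, 0.001], [0.002, -0.001, -1.0]]
wrist_force: [-4.5, 0.3, 0.9]
gripper_width: 0.004
gripper_force: 2.6
```

```bash
python3 -c "
from sg import *
loc()"
```

```text
t=21.6 local x,y mm [-21.1  -0.7] tip z 55.8 F local [-4.5 -0.1  0.9] w 0.004304393907934788
```

>>> arm_command(
  motion=[
    [0,1,0,0,0,0,0],
    [0,1,0,0,0,0,0],
    [0,0,0,0,0,0,0],
  ],
)

```text
time_s: 21.9
tcp_pos: [0.3986, -0.2153, 0.0636]
ee_rot: [[0.997, -0.078, -0.002], [-0.078, -0.997, 0.001], [-0.002, -0.001, -1.0]]
wrist_force: [-7.8, 0.4, 4.7]
gripper_width: 0.007
gripper_force: 4.4
```

```bash
python3 -c "
from sg import *
loc()"
```

```text
t=21.9 local x,y mm [-20.9  -0.6] tip z 55.6 F local [-7.8 -0.2  4.7] w 0.007345691142389721
```

Firm stop (7.8 N). Back off and look.

>>> arm_command(
  motion=[
    [0,-8,0,0,0,0,0],
    [0,-12,0,0,0,0,0],
    [0,-12,0,0,0,0,0],
    [0,0,0,-30,0,0,0],
    [0,0,0,-40,0,0,0],
    [0,0,0,-40,0,0,0],
    [0,0,0,-40,0,0,0],
    [0,0,0,-30,0,0,0],
  ],
)

```text
time_s: 22.7
tcp_pos: [0.3695, -0.2133, 0.2472]
ee_rot: [[0.997, -0.077, 0.012], [-0.077, -0.997, -0.001], [0.012, 0.0, -1.0]]
wrist_force: [0.8, -0.1, -0.6]
gripper_width: 0.004
gripper_force: 0.0
```

>>> arm_command(
  motion=[
    [0,0,40,-10,0,0,0],
    [0,0,40,-10,0,0,0],
    [0,0,40,0,0,0,0],
    [0,0,40,0,0,0,0],
    [0,0,0,0,0,0,0],
  ],
)

```text
time_s: 23.2
tcp_pos: [0.3561, -0.376, 0.2635]
ee_rot: [[0.997, -0.082, 0.007], [-0.082, -0.997, -0.001], [0.007, 0.001, -1.0]]
wrist_force: [-0.1, 0.5, 0.3]
gripper_width: 0.007
gripper_force: 0.0
```

```bash
python3 - <<'E'
from sg import *
from station import capture
loc()
o=[]
for n,(r0,r1,c0,c1,k) in(("top",(180,300,150,400,2)),("scene",(190,310,190,340,2))):
    im=cv2.cvtColor(capture(n),cv2.COLOR_RGB2BGR);o.append(cv2.resize(im[r0:r1,c0:c1],None,fx=k,fy=k,interpolation=cv2.INTER_CUBIC))
    if n=="scene": b=cv2.resize(im[230:315,262:340],None,fx=4,fy=4,interpolation=cv2.INTER_CUBIC)
a=np.hstack(o);b=cv2.copyMakeBorder(b,0,0,0,a.shape[1]-b.shape[1],0)
cv2.imwrite("pics/z.png",np.vstack([a,b]))
E
```

```text
t=23.2 local x,y mm [ -51.1 -164.2] tip z 255.5 F local [-0.1  0.5  0.3] w 0.007112095030259711
```

View pics/z.png

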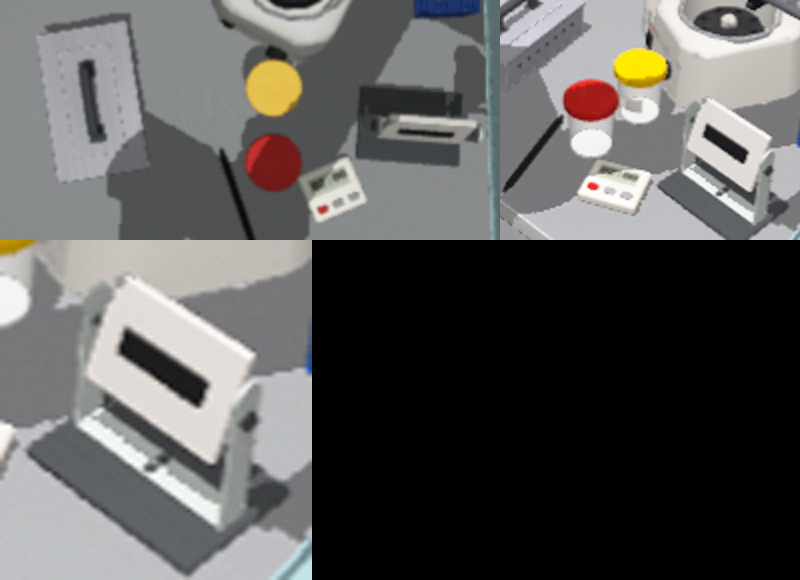

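The solid bar now faces out at the right lean (scene crop, about 165,365). The lid is seated, and the cups stand where they were. Handing in.

```bash
python3 -c "
from station import finish_job
print(finish_job())"
```

```text
the job is handed in; nothing more can be done
None
```

I set the lid flat and fully home on the box and released it, then turned the sign to its stop with the bar face out. I handed the job in at about 23 s; the cups and vial were not touched, though the vial was outside my final picture.

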